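Lock the painted panel's carrier to its sloping stand with the push-button ball-lock pin

ROBOT

A 6-joint arm with a two-finger parallel gripper is mounted at the origin on the work surface. World frame = base frame: x ahead of the robot, y to its left, z up, the work surface at z = 0. Lengths are in m, angles in rad, forces in N, time in s.
With the tool pointing down it reaches from about 0.25 to 0.775 m from the base axis. Payload 4 kg.
Tool frame: the origin (TCP) lies on the centre line of the jaws, within the pads' length; the fingertips stand 17 mm ahead of it and the grasp point (between the pads) lies 2 mm behind it; z points along the fingers, y is the line along which they close (so a half turn about z gives the same grasp; the last joint's range is limited). The gripper opens to 85 mm and grips with 20 to 120 N. Pads are 22 mm wide; open, the fingers measure 114 mm over their backs; the gripper's body (76 mm by 85 mm) begins 54 mm behind the grasp point. The pads swing forward as they close: fully open they stand 13 mm farther back than shut.
Start: joints at [-1.232, 0.087, 1.371, -0, 1.684, -0.103], TCP at [0.235, -0.497, 0.248] pointing down, gripper open.
Joint ranges: [-3.1, 3.1], [-0.76, 2.03], [0.27, 2.55], [-1.08, 4.22], [0.17, 2.65], [-2.57, 2.57]. Speed limits (rad/s): [2.79, 2.79, 3.14, 3.14, 3.14, 3.14].

INTERFACE

Orientations are given as a unit quaternion [x, y, z, w].
In Python, from cell import get_obs, capture, hand_in gives the robot as it stands. The module is installed in compiled form; this text tells all that it offers.
- The arm moves only by the tool step_arm, never from a script. Its argument "plan" is a list of rows, each an object with "travel": the shift along the tool's x, y, z in cm, a list of three; "turn": the turn, a rotation vector about the tool's x, y, z in rad, a list of three. A call has 1 to 20 rows; each row is the pose to reach, as a shift and turn from the pose commanded when the call began, along the tool's axes at that moment; what a row does not reach only later rows make up. A row lasts 1/8 s, in which the tool goes at most 62.5 mm and 10.7 degrees, less where a joint would pass 70% of its speed; a pose out of reach is approached as far as the arm can. A call with a gripper value outside its range is refused whole. "gripper" is the opening, from -1 (shut) to 1 (fully open), set as the call begins (left out, the last holds). The fingers move at their own pace and stop on an object; the grip force is fixed at half the most. Time passes only in rows, so rows that repeat a pose let the fingers close. It gives the time, the measured TCP pose, the force, the opening and the grip force at its end, in the units of the state.
- get_obs(): the state, without advancing time (a new reading comes with each control period).
- capture(name): name is "scene" or "top"; returns a dict with "color" (480x640x3 uint8, red, green, blue), "fx", "fy", "cx", "cy" (pixels), "position" and "rotation" of the camera in the world. Camera axes: x right, y down, z forward; pixel columns grow to the right and rows downward; lengths in m; the calibration is good to about 2 mm. A picture is of the moment at which its call begins. There is no depth.
- hand_in(): hands the job in; it is judged then, once.
The state is a dict: "time": time; "qpos": joint angles; "qd": joint speeds; "joint_torque": joint torques, N m; "ee_pos": TCP position; "eef_rot": TCP orientation; "force": force on the tool from outside, world axes, zero at the start; "moment": the same for the moment, N m; "opening": finger opening in m; "finger_force": force on a finger pad.
Only numpy, scipy, OpenCV 4.12 (cv2) and the standard library are available. Lean on these libraries where they do the work, as an engineer would, in place of code of your own. Each camera call takes 0.05 s, during which the arm holds its last target. There are 200 camera calls.

TASK

Lock the striped panel's carrier to its sloping stand with the yellow push-button ball-lock pin: take the pin from the wooden rack with its red button held in, push it through the two aligned holes at the top of the stand until its collar is home, then let go so that the button springs out and the pin locks. Leave the spare blue pin, the blue jar and the brush where they are.

Things in the scene. Friction and masses are not known exactly. Their poses are not given: they have to be found in the camera images.
- pin_grip (a point): Centre of the handle of the yellow ball-lock pin: loose, about 240 g, 128 mm long, standing upright in one well of the rack at the start. z runs along the pin from tip to handle. The handle is 26 mm (x) by 34 mm (y), button aside, and runs 27 mm either way along z. Squeezed across its y faces it holds the button in; the two locking balls then draw in.
- pin_face (a point): Centre of the outer face of the red thumb button while out, 5 mm proud of the handle's +y face: 22 mm from the pin's axis, at the height of pin_grip. Same axes as the pin. The button is 16 mm (x) by 22 mm (z) and goes in along -y: 5 N starts it, 10 N holds it flush with the handle.
- pin_collar (a point): On the pin's axis at the underside of its steel collar (40 mm diameter, 6 mm thick), 37 mm below pin_grip; same axes as the pin. The collar rests on the rack's top at the start. Below it is a round steel shank, 16 mm in diameter.
- pin_balls (a point): On the pin's axis between the two brass locking balls on the shank's x sides, 36 mm below pin_collar; same axes. The balls are 8 mm high and stand out to 26 mm across while the button is out, too wide for the 20 mm holes in the stand; with the button in they are flush with the shank.
- pin_tip (a point): On the pin's axis at the very tip of the shank, 64 mm below pin_collar (101 mm below pin_grip); same axes as the pin. The last 12 mm taper to 6 mm in diameter.
- pin_button (a joint): Travel of the red button: 0 = sprung out (balls out, locked), 0.005 m = flush with the handle (balls fully in), 0.0055 at most. It springs back when released.
- hole (a point): Centre of the upper mouth of the two aligned 20 mm holes at the top of the sloping stand, 175 mm above the table. z is the hole axis, up and out of the sloping face, 35 degrees from vertical, leaning to the stand's front (robot side, give or take its yaw); x points up the slope, y across. The upper hole is in the carrier's aluminium tab: z -10 to 0 mm, x +-37, y +-45 mm.
- hole_exit (a point): Centre of the lower mouth of the lower hole, 28 mm below hole along the hole axis, same axes. The lower hole is in the stand's dark steel plate, 12 mm thick, 6 mm below the tab. Beneath it is open, more than 80 mm free.
- stand: The sloping panel stand, 220 mm wide (y), 250 mm deep (x), fixed to the table. Origin: centre of its underside; front faces -x. The striped panel lies down-slope of the tab with its face level with the tab's top; a wooden ledge 221 mm down-slope of the hole rises 2 mm above that. Nothing stands above the stand.
- rack: Fixed wooden block 170 (x) by 85 (y) by 70 mm high with two wells of 30 mm diameter, 67 mm deep, at x = -42 and +42 mm. Origin: centre of its underside.
- spare: Loose plain pin with a round blue knob (30 mm wide, top 56 mm above the rack), no button, standing in the other well of the rack; not to be used. Origin on its axis at the underside of its collar, 70 mm above the table.
- jar: Small blue paint jar, 56 mm across, 70 mm high, loose. Origin: centre of its underside.
- brush: Paint brush about 200 mm long, lying on the table, loose.
There are look-alikes about, which are no part of the job. What is shaped like the part that bears pin_grip but white is not meant.

How it is judged:
On the way, in this order (a step that is already met when the one before it is completed fails the run):
1. the pin is lifted clear of the rack with its button held in (value of joint pin_button above 0.0035 m and height (world z) of pin_tip above 0.08 m), for 0.2 s.
2. with the button in, the pin's shank goes through both holes (value of joint pin_button above 0.0025 m and z of pin_tip in the frame of hole below -0.032 m and z of pin_collar in the frame of hole above -0.004 m and distance between pin_collar and hole below 0.04 m and angle between the z axis of pin_collar and the z axis of hole, either way round below 0.25 rad), for 0.05 s.
At the end, for the whole second after the job is handed in: The pin is through both holes with its collar home (collar centre within 6 mm of the hole mouth's centre, tip at least 58 mm below it along the hole axis), its axis within 0.15 rad of the hole's, its button sprung out (under 1.5 mm in), and it is at rest (under 0.02 m/s) (distance between pin_collar and hole below 0.006 m and z of pin_tip in the frame of hole below -0.058 m and angle between the z axis of pin_collar and the z axis of hole, either way round below 0.15 rad and value of joint pin_button below 0.0015 m and linear speed of pin below 0.02 m/s); the robot touches nothing.
It fails at once if the spare blue pin is moved by more than 20 mm (distance of spare from where it was at the start of the episode above 0.02 m).
It fails at once if the jar is moved by more than 30 mm (distance of jar from where it was at the start of the episode above 0.03 m).
It fails at once if the brush is moved by more than 30 mm (distance of brush from where it was at the start of the episode above 0.03 m).
It also fails if it takes over 45 s, if anything falls off the work surface, if the arm or the gripper's body presses on something with over 40 N, if the wrist force passes 120 N, or if a joint passes its speed limit or range.

## Working session

There is one attempt and no reset: what is moved stays moved. The work goes in short steps, Python scripts to look and compute and a tool call to move; the robot and the scene stay as the last step left them, time stands still between calls to the robot, and variables do not carry over. Pictures are saved under pics/ and viewed, at most 10 in all, crops included, and the job is handed in when it is done.

Besides the shell and the picture viewer there is one more tool, called after "Call:" as a command line: name --argument value ..., lists and objects as JSON in quotes. step_arm: Moves the arm, as the interface text tells. Its arguments: {"type":"object","properties":{"plan":{"type":"array","items":{"type":"object","properties":{"travel":{"type":"array","items":{"type":"number"}},"turn":{"type":"array","items":{"type":"number"}}}}},"gripper":{"type":"number"}},"required":["plan"]}

```bash
mkdir -p pics; cat > h.py <<'E'
import numpy as np,cv2
from cell import get_obs,capture,hand_in
from scipy.spatial.transform import Rotation as R
def cap(n,f=None):
    c=capture(n)
    if f: cv2.imwrite(f,c['color'][:,:,::-1])
    c['R']=np.array(c['rotation']); c['p']=np.array(c['position'])
    if c['R'].shape!=(3,3): c['R']=R.from_quat(c['R']).as_matrix()
    return c
def ray(c,u,v):
    d=c['R']@np.array([(u-c['cx'])/c['fx'],(v-c['cy'])/c['fy'],1]); return c['p'],d/np.linalg.norm(d)
def plane(c,u,v,z):
    p,d=ray(c,u,v); return p+d*(z-p[2])/d[2]
def tri(rs):
    A=sum(np.eye(3)-np.outer(d,d) for p,d in rs); b=sum((np.eye(3)-np.outer(d,d))@p for p,d in rs)
    x=np.linalg.solve(A,b); return x,[np.linalg.norm(np.cross(x-p,d)) for p,d in rs]
def proj(c,X):
    q=c['R'].T@(np.array(X)-c['p']); return q[0]/q[2]*c['fx']+c['cx'],q[1]/q[2]*c['fy']+c['cy']
E
python3 - <<'E'
from h import *
for n in('scene','top'):
    c=cap(n,f'pics/{n}0.png'); print(n,c['p'],c['R'].round(3),c['fx'],c['cx'],c['cy'])
o=get_obs();print(o['ee_pos'],o['eef_rot'],o['opening'],o['time'],o['force'])
E
```

```text
scene [ 1.08853599 -0.19370203  0.82859584] [[ 0.363  0.68  -0.637]
 [ 0.932 -0.264  0.25 ]
 [ 0.002 -0.684 -0.729]] 551.7135909218005 307.6829284698703 244.6011862174486
top [0.33259691 0.03233688 1.1334845 ] [[-0.006 -0.988  0.157]
 [-1.     0.008  0.013]
 [-0.014 -0.157 -0.987]] 548.8633755382104 317.27562291609746 244.20416068158187
[ 0.23500861 -0.49679771  0.24723354] [ 9.75703178e-01  2.19094115e-01 -1.14104270e-04 -1.03175650e-03] 0.08534939750395515 0.1 [ 0.17210942  0.02210119 -0.14346391]
```

View pics/scene0.png

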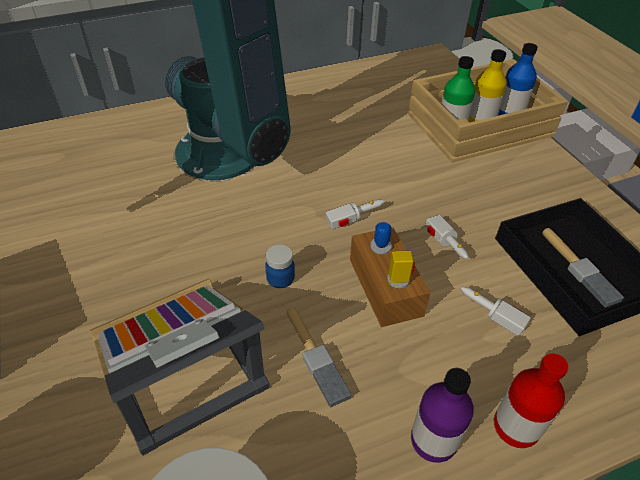

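View pics/top0.png

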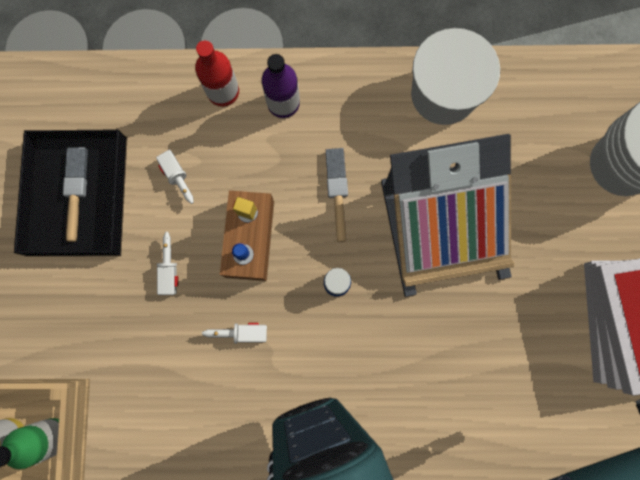

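The scene view shows the yellow pin at about (401,265) in the rack, the spare's blue knob at (382,235), the hole at about (183,340) and the jar at (280,265). In the top view the yellow pin is at (245,209), the spare at (242,253), the hole at (455,166), the jar at (337,282) and the brush at (338,195). I can't see the red button yet, so I'll enlarge.

```bash
python3 - <<'E'
import cv2,numpy as np
s=cv2.imread('pics/scene0.png');t=cv2.imread('pics/top0.png')
def cr(i,x,y,w,h): return cv2.resize(i[y:y+h,x:x+w],(400,300),interpolation=cv2.INTER_CUBIC)
cv2.imwrite('pics/c1.png',np.vstack([np.hstack([cr(s,350,220,100,75),cr(t,210,180,80,60)]),np.hstack([cr(s,130,295,120,90),cr(t,415,130,80,60)])]))
E
```

```text
(no output)
```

View pics/c1.png

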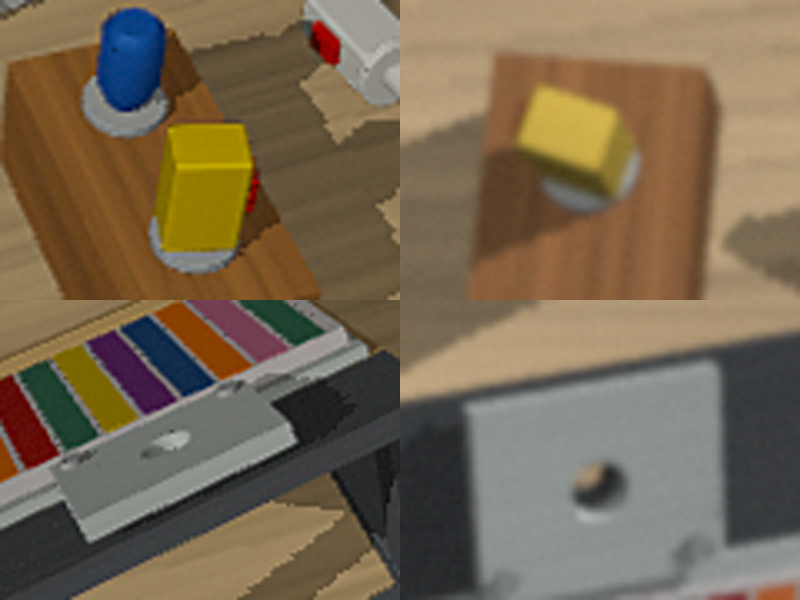

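The enlargement shows the red button on the right side of the yellow handle in the scene view, at about (413,267), so it faces world +y. The hole is clear in both views. Next I'll measure both.

```bash
python3 - <<'E'
from h import *
T=cap('top');S=cap('scene')
def dev(c,u,v,r,th):
    g=cv2.resize(cv2.cvtColor(c['color'],cv2.COLOR_RGB2GRAY)[v-r:v+r,u-r:u+r],None,fx=8,fy=8,interpolation=cv2.INTER_CUBIC).astype(int)
    m=(abs(g-np.median(g))>th).astype(np.uint8)
    m=cv2.morphologyEx(m,cv2.MORPH_CLOSE,np.ones((9,9)))
    cs,_=cv2.findContours(m,cv2.RETR_EXTERNAL,cv2.CHAIN_APPROX_NONE)
    k=max(cs,key=cv2.contourArea); e=cv2.fitEllipse(k); x,y,w,h=cv2.boundingRect(k)
    f=lambda a,b:((a+.5)/8-.5+u-r,(b+.5)/8-.5+v-r)
    print('ell',f(*e[0]),np.array(e[1])/8,e[2],'bb',f(x+w/2,y+h/2),w/8,h/8); return f(*e[0])
for th in(14,22,30):
    a=dev(T,455,168,10,th); b=dev(S,180,339,12,th)
    print('topplane',plane(T,*a,.175),'scplane',plane(S,*b,.175),tri([ray(T,*a),ray(S,*b)]))
# tab edges: y-sides & top edge via intensity; mask of tab
def tabmask(c,x0,y0,x1,y1):
    im=c['color'][y0:y1,x0:x1]; hsv=cv2.cvtColor(im,cv2.COLOR_RGB2HSV)
    m=((hsv[...,1]<45)&(hsv[...,2]>110)).astype(np.uint8)
    return m
m=tabmask(T,415,135,495,195)
print('top rows: first/last gray col'); 
for r in range(10,50,4):
    w=np.where(m[r])[0]; print(135+r,415+w.min() if len(w) else 0,415+w.max() if len(w) else 0,end='; ')
print()
for cc in range(12,70,8):
    w=np.where(m[:,cc])[0]; print(415+cc,135+w.min() if len(w) else 0,end='; ')
print()
# yellow handle, top & scene
for c,b in((T,(220,185,270,230)),(S,(380,240,430,300))):
    x0,y0,x1,y1=b; hsv=cv2.cvtColor(c['color'][y0:y1,x0:x1],cv2.COLOR_RGB2HSV)
    ym=((hsv[...,0]>20)&(hsv[...,0]<33)&(hsv[...,1]>150))
    if c is T: print('V hist',np.percentile(hsv[...,2][ym],[5,25,50,75,95]))
    thr=170 if c is T else 0
    k=max(cv2.findContours((ym).astype(np.uint8),0,1)[0],key=cv2.contourArea)
    print('yellow hull',cv2.approxPolyDP(cv2.convexHull(k),1.5,True).reshape(-1,2)+[x0,y0])
    if c is T:
        vm=(ym&(hsv[...,2]>np.percentile(hsv[...,2][ym],50)-15)).astype(np.uint8)
        k=max(cv2.findContours(vm,0,1)[0],key=cv2.contourArea); q=cv2.minAreaRect(k); print('topface',q[0][0]+x0,q[0][1]+y0,q)
# hand corners of top face
P=[plane(T,*p,.134) for p in((238,197),(254,202),(250,213.6),(233.6,208.6))]
print(np.mean(P,0),[np.linalg.norm(P[i]-P[(i+1)%4]) for i in range(4)],(P[0]-P[1]),(P[3]-P[2]))
E
```

```text
ell (454.7723617553711, 167.89351844787598) [ 9.38745117 14.14479637] 46.65877151489258 bb (454.5625, 167.75) 12.5 12.875
ell (186.70014190673828, 347.7109718322754) [ 6.32771301 17.65913773] 75.1008529663086 bb (183.875, 346.8125) 15.375 7.5
topplane [ 0.6224464  -0.20371894  0.175     ] scplane [ 0.63916348 -0.19644608  0.175     ] (array([ 0.62767168, -0.20172228,  0.16103853]), [np.float64(0.005442127613360424), np.float64(0.005442127613360365)])
ell (454.84863567352295, 167.7119951248169) [ 8.54590511 13.23442078] 49.913448333740234 bb (454.5625, 167.8125) 11.75 12.0
ell (186.82818031311035, 347.85353660583496) [ 5.98561573 17.34500885] 75.69027709960938 bb (184.0, 347.0) 15.125 7.125
topplane [ 0.62278358 -0.2038712   0.175     ] scplane [ 0.63945401 -0.19633268  0.175     ] (array([ 0.6280033 , -0.20172455,  0.16115397]), [np.float64(0.0055663656156626955), np.float64(0.0055663656156626695)])
ell (455.11059379577637, 167.2154188156128) [ 7.81793737 11.93949604] 58.501441955566406 bb (454.5625, 166.8125) 11.25 9.5
ell (186.63472366333008, 348.1024932861328) [ 5.6808238  16.1730
[... 392 characters left out ...]
73 430 479; 177 431 494; 181 431 494; 
427 0; 435 149; 443 148; 451 146; 459 145; 467 144; 475 142; 483 179; 
V hist [ 78.   144.   195.   205.   208.85]
yellow hull [[238 197]
 [253 203]
 [255 209]
 [252 217]
 [238 214]
 [233 207]]
topface 243.4000015258789 204.79999923706055 ((23.400001525878906, 19.799999237060547), (16.4438419342041, 11.384199142456055), 18.434947967529297)
yellow hull [[410 251]
 [412 265]
 [408 281]
 [391 282]
 [388 273]
 [392 252]]
[0.56652452 0.18211939 0.134     ] [np.float64(0.031725444958010815), np.float64(0.023241165214361918), np.float64(0.032335273958027835), np.float64(0.02351849910568645)] [0.00988382 0.03014654 0.        ] [0.0098163  0.03080926 0.        ]
```

```bash
python3 - <<'E'
from h import *
T=cap('top');S=cap('scene')
print('proj hole in scene',proj(S,[.6228,-.204,.175]))
P=[plane(S,*p,.134) for p in((393,251.3),(410.8,251.3),(412.5,261.3),(392,261.3))]
print('pin scene',np.mean(P,0),[np.linalg.norm(P[i]-P[(i+1)%4]).round(4) for i in range(4)],P[1]-P[0],P[2]-P[3])
# tab yaw from top edge, z .1962
a=plane(T,428.5,149.8,.1962);b=plane(T,479,141.6,.1962);print('upper edge',a,b,np.linalg.norm(a-b),(a+b)/2, 'ydir',(a-b)/np.linalg.norm(a-b))
# lower ledge corners etc: stand outer width edge of plate top
d=a-b; yaw=np.arctan2(-d[0],d[1]); up=np.array([np.cos(yaw)*np.cos(.6109),np.sin(yaw)*np.cos(.6109),np.sin(.6109)])
print('yaw',yaw,'hole from edge',(a+b)/2-.037*up)
# scene hole with tight mask
g=cv2.cvtColor(S['color'],cv2.COLOR_RGB2GRAY)
print(g[330:350,168:196])
# pin collar/button check: project pin_face
x=np.array([.5665,.182]);
for yw in(-.31,): 
  y=np.array([-np.sin(yw),np.cos(yw)]); print('face proj',proj(S,[*(x+y*.022),.107]))
# jar, spare
print('spare knob',plane(T,242,252,.126),'jar top',plane(T,337,281,.07))
E
```

```text
proj hole in scene (np.float64(178.74596394026113), np.float64(340.03090759977084))
pin scene [0.56482887 0.18362102 0.134     ] [np.float64(0.0304), np.float64(0.0228), np.float64(0.0344), np.float64(0.0231)] [ 1.09983336e-02  2.83549115e-02 -2.22044605e-16] [0.01245908 0.03211466 0.        ]
upper edge [ 0.64970989 -0.15358959  0.1962    ] [ 0.66389766 -0.243524    0.1962    ] 0.09104664183996349 [ 0.65680378 -0.19855679  0.1962    ] ydir [-0.1558297   0.98778394  0.        ]
yaw 0.15646736086076704 hole from edge [ 0.62686613 -0.20327966  0.17497662]
[[ 95  93 107 116 133 154 158 160 143 117 111 110 112 113 113 113 112 112
  111 113 113 114 115 114 113 112 113 115]
 [108 117 135 152 157 141 139 119 111 109 112 113 115 111 112 112 114 112
  112 113 113 112 113 114 112 114 113 113]
 [134 153 156 139 135 115 110 112 112 113 114 112 112 111 110 111 112 112
  112 111 112 113 114 114 113 114 113 114]
 [160 142 116 111 111 111 113 112 114 112 111 110 110 111 110 109 108 108
  110 112 113 114 113 111 113 113 112 111]
 [117 110 109 111 113 111 113 114 111 111 110 108 106  71 114 139 141 14
[... 1262 characters left out ...]
13 109 110 112 111 108 107
  124 127 142 145 148 147 147 147 144 143]
 [112 111 109 112 111 112 112 111 112 111 110 111 110 111 108 105 123 141
  145 146 147 145 147 145 144 143 145 144]
 [109 110 111 112 111 111 109 112 110 111 110 110 109 105 122 142 145 146
  145 148 145 144 144 143 142 143 145 147]
 [112 112 113 111 111 112 110 110 112 109 108 107 122 141 145 144 144 145
  146 146 144 142 142 144 145 147 153 160]
 [112 111 109 111 110 110 110 110 108 106 122 142 146 146 145 147 146 145
  145 143 143 144 143 148 151 160 115  62]]
face proj (np.float64(412.3254717751757), np.float64(267.0611555026772))
spare knob [0.4795137  0.18550403 0.126     ] jar top [0.42934572 0.00840801 0.07      ]
```

```bash
cat >> h.py <<'E'
def Rdown(phi): return R.from_matrix(np.array([[np.cos(phi),np.sin(phi),0],[np.sin(phi),-np.cos(phi),0],[0,0,-1]]))
PSI=.156
HZ=np.array([-np.sin(.6109)*np.cos(PSI),-np.sin(.6109)*np.sin(PSI),np.cos(.6109)])
def Rhole(phi): return R.from_rotvec(np.array([np.sin(PSI),-np.cos(PSI),0])*.6109)*Rdown(phi)
def rel(p,Rt,o=None):
    o=o or get_obs(); R0=R.from_quat(o['eef_rot'])
    print('travel cm',(R0.inv().apply(np.array(p)-o['ee_pos'])*100).round(2),'turn',(R0.inv()*Rt).as_rotvec().round(3))
E
python3 - <<'E'
from h import *
print(Rhole(2.2).as_matrix()[:,2],-HZ)
rel([.566,.183,.26],Rdown(2.80))
E
```

```text
[ 0.56663943  0.08911987 -0.81913211] [ 0.56663943  0.08911987 -0.81913211]
travel cm [ 58.99 -47.33  -1.17] turn [-0.000e+00 -1.000e-03 -2.358e+00]
```

Call:
step_arm --plan '[{"travel": [59, -47.3, -1.2], "turn": [0, 0, -2.36]}, {"travel": [59, -47.3, -1.2], "turn": [0, 0, -2.36]}, {"travel": [59, -47.3, -1.2], "turn": [0, 0, -2.36]}, {"travel": [59, -47.3, -1.2], "turn": [0, 0, -2.36]}, {"travel": [59, -47.3, -1.2], "turn": [0, 0, -2.36]}, {"travel": [59, -47.3, -1.2], "turn": [0, 0, -2.36]}, {"travel": [59, -47.3, -1.2], "turn": [0, 0, -2.36]}, {"travel": [59, -47.3, -1.2], "turn": [0, 0, -2.36]}, {"travel": [59, -47.3, -1.2], "turn": [0, 0, -2.36]}, {"travel": [59, -47.3, -1.2], "turn": [0, 0, -2.36]}, {"travel": [59, -47.3, -1.2], "turn": [0, 0, -2.36]}, {"travel": [59, -47.3, -1.2], "turn": [0, 0, -2.36]}, {"travel": [59, -47.3, -1.2], "turn": [0, 0, -2.36]}, {"travel": [59, -47.3, -1.2], "turn": [0, 0, -2.36]}, {"travel": [59, -47.3, -1.2], "turn": [0, 0, -2.36]}, {"travel": [59, -47.3, -1.2], "turn": [0, 0, -2.36]}, {"travel": [59, -47.3, -1.2], "turn": [0, 0, -2.36]}]' --gripper 1

```text
time: 2.42
ee_pos: [0.5662, 0.1819, 0.2607]
eef_rot: [0.17, 0.985, 0.0, 0.0]
force: [-0.6, -0.5, 0.0]
opening: 0.0852
finger_force: 0.0
```

Call:
step_arm --plan '[{"travel": [0, 0, 4.5]}, {"travel": [0, 0, 9]}, {"travel": [0, 0, 9]}]'

```text
invalid input at $.plan[0]: expected keys travel, turn
```

```bash
python3 - <<'E'
from h import *
S=cap('scene','pics/s1.png');i=cv2.imread('pics/s1.png')
cv2.imwrite('pics/c2.png',cv2.resize(i[180:330,320:480],(800,750))[:600])
o=get_obs();print(o['ee_pos'],o['qpos']);rel([.566,.183,.105],Rdown(2.80))
E
```

```text
[0.56621867 0.18199611 0.2606747 ] [ 2.15722103e-01  1.85146130e-01  1.23677267e+00 -7.52150544e-05
  1.71906551e+00 -1.01391161e+00]
travel cm [ 0.06  0.08 15.57] turn [0.    0.001 0.   ]
```

View pics/c2.png

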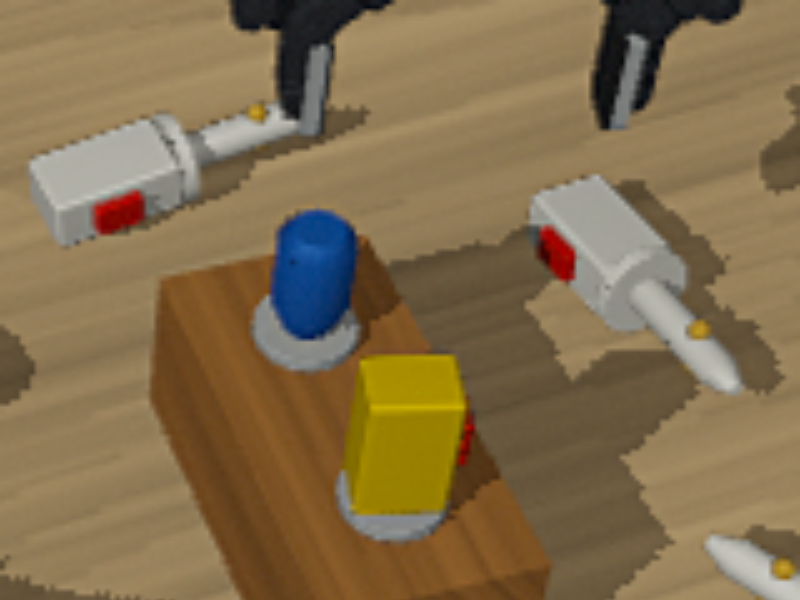

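The pads (about (310,130) and (615,125) in the crop) straddle the handle and run parallel to its edges, so I can descend.

Call:
step_arm --plan '[{"travel": [0, 0.1, 5], "turn": [0, 0, 0]}, {"travel": [0, 0.1, 10], "turn": [0, 0, 0]}, {"travel": [0, 0.1, 13], "turn": [0, 0, 0]}, {"travel": [0, 0.1, 15], "turn": [0, 0, 0]}, {"travel": [0, 0.1, 15.5], "turn": [0, 0, 0]}, {"travel": [0, 0.1, 15.5], "turn": [0, 0, 0]}]'

```text
time: 3.22
ee_pos: [0.5669, 0.1835, 0.1058]
eef_rot: [0.169, 0.986, 0.0, 0.0]
force: [0.1, -0.9, -0.5]
opening: 0.0851
finger_force: 0.0
```

Call:
step_arm --plan '[{"travel": [0, 0, 0], "turn": [0, 0, 0]}, {"travel": [0, 0, 0], "turn": [0, 0, 0]}, {"travel": [0, 0, 0], "turn": [0, 0, 0]}, {"travel": [0, 0, 0], "turn": [0, 0, 0]}, {"travel": [0, 0, 0], "turn": [0, 0, 0]}, {"travel": [0, 0, 0], "turn": [0, 0, 0]}]' --gripper -1

```text
time: 3.98
ee_pos: [0.5672, 0.1828, 0.1074]
eef_rot: [0.169, 0.986, -0.001, 0.001]
force: [-2.3, -2.2, 5.5]
opening: 0.0335
finger_force: 60.8
```

The opening is 33.5 mm at 60 N, so the button is held in. I'll lift.

Call:
step_arm --plan '[{"travel": [0, 0, -2], "turn": [0, 0, 0]}, {"travel": [0, 0, -5], "turn": [0, 0, 0]}, {"travel": [0, 0, -9], "turn": [0, 0, 0]}, {"travel": [0, 0, -14], "turn": [0, 0, 0]}, {"travel": [0, 0, -19], "turn": [0, 0, 0]}, {"travel": [0, 0, -22], "turn": [0, 0, 0]}, {"travel": [0, 0, -22], "turn": [0, 0, 0]}, {"travel": [0, 0, -22], "turn": [0, 0, 0]}]'

```text
time: 4.97
ee_pos: [0.5661, 0.1834, 0.3227]
eef_rot: [0.169, 0.986, -0.001, -0.002]
force: [0.2, -0.6, -2.9]
opening: 0.033
finger_force: 60.2
```

```bash
python3 - <<'E'
from h import *
o=get_obs();print(o['ee_pos'],o['qpos'],o['opening'])
H=np.array([.621,-.204,.175])
# pin_grip at 2mm behind TCP -> TCP at 37-2=35mm above collar; standoff collar 90mm (tip 26 above mouth)
for phi in(2.2,):
    rel(H+HZ*(.035+.10),Rhole(phi)); 
E
```

```text
[0.56607356 0.18344165 0.32271343] [ 2.18200242e-01  1.90700605e-01  1.10854241e+00 -1.60647442e-04
  1.84638090e+00 -1.01280896e+00] 0.03296294015249509
travel cm [-11.29 -38.37   3.76] turn [-0.447 -0.436  0.583]
```

Call:
step_arm --plan '[{"travel": [-2.8, -9.6, -1], "turn": [-0.11, -0.11, 0.145]}, {"travel": [-5.6, -19.2, -1], "turn": [-0.22, -0.22, 0.29]}, {"travel": [-8.4, -28.8, 0], "turn": [-0.335, -0.33, 0.435]}, {"travel": [-11.3, -38.4, 2], "turn": [-0.447, -0.436, 0.583]}, {"travel": [-11.3, -38.4, 3.8], "turn": [-0.447, -0.436, 0.583]}, {"travel": [-11.3, -38.4, 3.8], "turn": [-0.447, -0.436, 0.583]}, {"travel": [-11.3, -38.4, 3.8], "turn": [-0.447, -0.436, 0.583]}, {"travel": [-11.3, -38.4, 3.8], "turn": [-0.447, -0.436, 0.583]}, {"travel": [-11.3, -38.4, 3.8], "turn": [-0.447, -0.436, 0.583]}, {"travel": [-11.3, -38.4, 3.8], "turn": [-0.447, -0.436, 0.583]}, {"travel": [-11.3, -38.4, 3.8], "turn": [-0.447, -0.436, 0.583]}]'

```text
time: 6.35
ee_pos: [0.5454, -0.215, 0.2877]
eef_rot: [0.432, 0.85, 0.178, 0.245]
force: [-0.8, 0.5, -2.7]
opening: 0.0333
finger_force: 61.4
```

```bash
python3 - <<'E'
from h import *
S=cap('scene','pics/s2.png');T=cap('top','pics/t2.png')
a=cv2.imread('pics/s2.png')[240:390,100:260];b=cv2.imread('pics/t2.png')[90:240,380:540]
cv2.imwrite('pics/c3.png',np.hstack([cv2.resize(a,(400,375),interpolation=2),cv2.resize(b,(400,375),interpolation=2)]))
o=get_obs();print(o['ee_pos'],o['qpos'],o['opening']);H=np.array([.621,-.204,.175]);rel(H+HZ*(.135),Rhole(2.2))
Rm=R.from_quat(o['eef_rot']).as_matrix();tip=o['ee_pos']+Rm[:,2]*.099
print('pred tip px scene',proj(S,tip),'top',proj(T,tip),'hole',proj(S,H),proj(T,H))
E
```

```text
[ 0.54535123 -0.21529573  0.28775529] [-0.70985578 -0.15132203  1.63618433  0.4801485   1.26374363 -1.39517382] 0.03318716282077532
travel cm [ 0.04 -0.21  0.12] turn [0.005 0.002 0.001]
pred tip px scene (np.float64(169.89162149441432), np.float64(315.58843274373254)) top (np.float64(461.11190760315645), np.float64(173.92720641224395)) hole (np.float64(178.47002416174195), np.float64(339.014397000049)) (np.float64(454.9652549600896), np.float64(168.6673070667862))
```

View pics/c3.png

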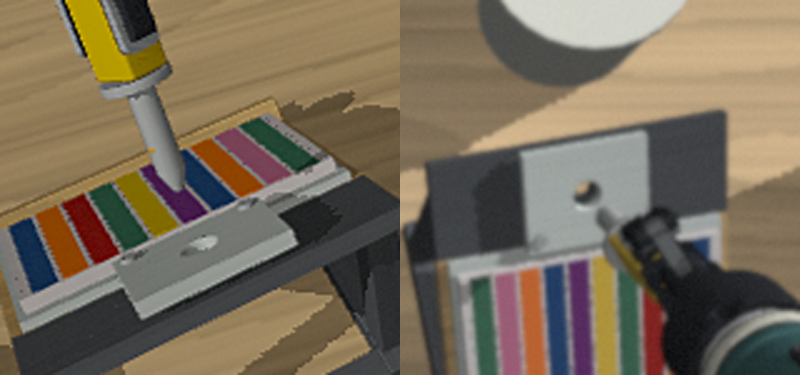

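The tip is at about (172,316) in the scene view and (461,173) in the top view, already close to the hole axis. I'll move nearer and compare the tip with the hole there.

Call:
step_arm --plan '[{"travel": [0, -0.2, 1.5], "turn": [0, 0, 0]}, {"travel": [0, -0.2, 2.8], "turn": [0, 0, 0]}, {"travel": [0, -0.2, 2.8], "turn": [0, 0, 0]}, {"travel": [0, -0.2, 2.8], "turn": [0, 0, 0]}]'

```text
time: 6.95
ee_pos: [0.56, -0.2147, 0.2631]
eef_rot: [0.433, 0.849, 0.178, 0.245]
force: [-0.2, -0.2, -2.9]
opening: 0.0339
finger_force: 61.5
```

```bash
python3 - <<'E'
from h import *
S=cap('scene','pics/s3.png');T=cap('top','pics/t3.png')
o=get_obs();H=np.array([.621,-.204,.175]);rel(H+HZ*(.107),Rhole(2.2));Rm=R.from_quat(o['eef_rot']).as_matrix()
for n,c,(x,y) in(('s3',S,(145,265)),('t3',T,(425,140))):
    i=cv2.resize(cv2.imread(f'pics/{n}.png')[y:y+90,x:x+60],(400,600),interpolation=2);k=400/60
    f=lambda p:(int((p[0]-x+.5)*k),int((p[1]-y+.5)*k))
    for d in(.035,.063,.099): cv2.circle(i,f(proj(c,o['ee_pos']+Rm[:,2]*d)),2,(0,0,255),-1)
    th=np.linspace(0,6.28,25)
    X=np.array([np.cos(PSI)*np.cos(.6109),np.sin(PSI)*np.cos(.6109),np.sin(.6109)]);Y=np.array([-np.sin(PSI),np.cos(PSI),0])
    for t in th: cv2.circle(i,f(proj(c,H+.01*(np.cos(t)*X+np.sin(t)*Y))),1,(0,255,0),-1)
    for a in(-1,1):
        for b in(-1,1): cv2.circle(i,f(proj(c,H+.037*a*X+.045*b*Y)),3,(255,0,255),-1)
    globals()[n]=i
cv2.imwrite('pics/c4.png',np.hstack([s3,t3]));print(o['ee_pos'])
E
```

```text
travel cm [0.13 0.03 0.14] turn [ 0.004  0.002 -0.   ]
[ 0.55999398 -0.21489623  0.26395644]
```

View pics/c4.png

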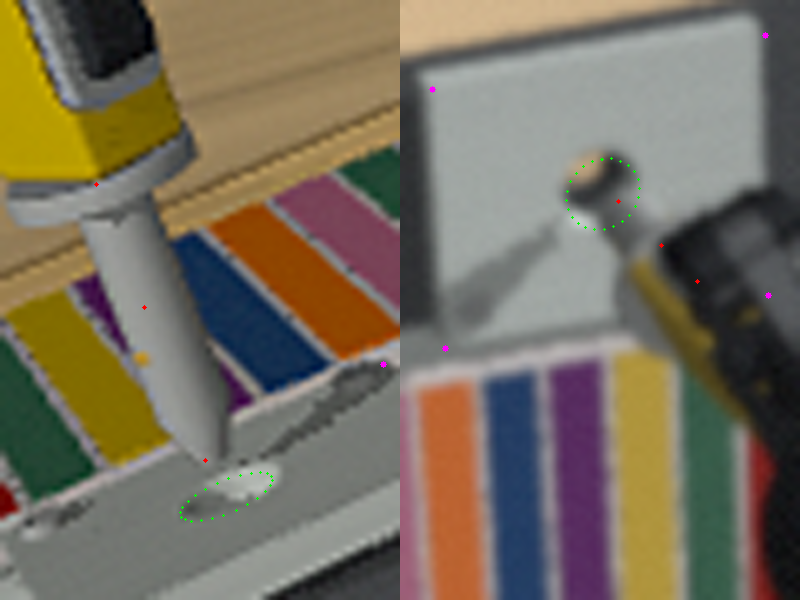

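The overlay shows the tip just above the hole and within about 1 mm of its axis: scene tip at (212,460) and hole at (232,492), top-view hole at (600,188) in the crop. I'll nudge slightly upslope and start inserting.

Call:
step_arm --plan '[{"travel": [-0.04, 0.08, 0.5], "turn": [0, 0, 0]}, {"travel": [-0.04, 0.08, 1], "turn": [0, 0, 0]}, {"travel": [-0.04, 0.08, 1.5], "turn": [0, 0, 0]}, {"travel": [-0.04, 0.08, 2], "turn": [0, 0, 0]}, {"travel": [-0.04, 0.08, 2], "turn": [0, 0, 0]}]'

```text
time: 7.68
ee_pos: [0.5719, -0.2126, 0.2467]
eef_rot: [0.433, 0.849, 0.178, 0.244]
force: [-0.6, -0.1, -3.1]
opening: 0.0335
finger_force: 61.5
```

No contact force, so I'll continue.

Call:
step_arm --plan '[{"travel": [0, 0, 0.5], "turn": [0, 0, 0]}, {"travel": [0, 0, 1], "turn": [0, 0, 0]}, {"travel": [0, 0, 1.5], "turn": [0, 0, 0]}, {"travel": [0, 0, 2], "turn": [0, 0, 0]}, {"travel": [0, 0, 2], "turn": [0, 0, 0]}]'

```text
time: 8.3
ee_pos: [0.5834, -0.2108, 0.2307]
eef_rot: [0.433, 0.849, 0.178, 0.245]
force: [-0.2, 0.4, -2.5]
opening: 0.0332
finger_force: 61.6
```

```bash
python3 - <<'E'
from h import *
S=cap('scene','pics/s4.png');T=cap('top','pics/t4.png')
a=cv2.imread('pics/s4.png')[265:355,145:205];b=cv2.imread('pics/t4.png')[140:230,425:485]
cv2.imwrite('pics/c5.png',np.hstack([cv2.resize(a,(400,600),interpolation=2),cv2.resize(b,(400,600),interpolation=2)]))
o=get_obs();H=np.array([.621,-.204,.175]);rel(H+HZ*.037,Rhole(2.2));print(o['force'],o['moment'],(o['ee_pos']-H)@HZ)
E
```

```text
travel cm [ 0.14 -0.05  3.1 ] turn [ 0.004  0.001 -0.001]
[ 0.16945927  0.33525294 -3.1482875 ] [-0.1104751   0.52923959  0.01131755] 0.06803874999931729
```

View pics/c5.png

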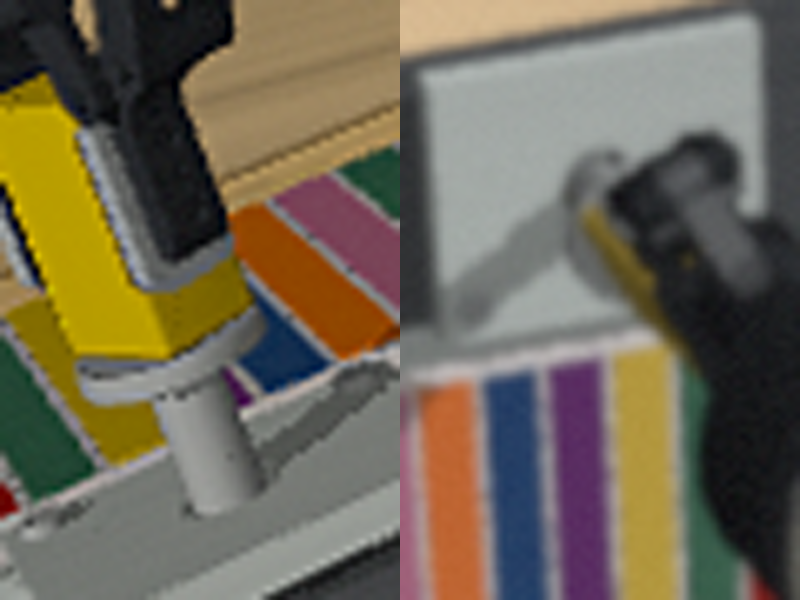

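The shank is in the hole with no side load, and the collar (about (170,365) in the scene crop) is about 3 cm from home.

Call:
step_arm --plan '[{"travel": [0, 0, 0.5], "turn": [0, 0, 0]}, {"travel": [0, 0, 1], "turn": [0, 0, 0]}, {"travel": [0, 0, 1.5], "turn": [0, 0, 0]}, {"travel": [0, 0, 2], "turn": [0, 0, 0]}, {"travel": [0, 0, 2.4], "turn": [0, 0, 0]}, {"travel": [0, 0, 2.7], "turn": [0, 0, 0]}, {"travel": [0, 0, 2.7], "turn": [0, 0, 0]}]'

```text
time: 9.28
ee_pos: [0.5988, -0.2085, 0.2089]
eef_rot: [0.433, 0.849, 0.178, 0.245]
force: [-0.4, -0.8, -3.5]
opening: 0.0333
finger_force: 61.6
```

Call:
step_arm --plan '[{"travel": [0, 0, 0.2], "turn": [0, 0, 0]}, {"travel": [0, 0, 0.4], "turn": [0, 0, 0]}, {"travel": [0, 0, 0.5], "turn": [0, 0, 0]}, {"travel": [0, 0, 0.5], "turn": [0, 0, 0]}]'

```text
time: 9.78
ee_pos: [0.6013, -0.2083, 0.206]
eef_rot: [0.432, 0.849, 0.178, 0.245]
force: [-4.9, -0.0, 1.5]
opening: 0.0335
finger_force: 62.2
```

Call:
step_arm --plan '[{"travel": [0, 0, 0.15], "turn": [0, 0, 0]}, {"travel": [0, 0, 0.3], "turn": [0, 0, 0]}, {"travel": [0, 0, 0.3], "turn": [0, 0, 0]}]'

```text
time: 10.15
ee_pos: [0.6016, -0.2084, 0.206]
eef_rot: [0.432, 0.85, 0.177, 0.245]
force: [-22.0, -0.3, 12.4]
opening: 0.0334
finger_force: 64.3
```

```bash
python3 - <<'E'
from h import *
S=cap('scene','pics/s5.png')
cv2.imwrite('pics/c6.png',cv2.resize(cv2.imread('pics/s5.png')[265:355,145:235],(600,600),interpolation=2))
o=get_obs();H=np.array([.621,-.204,.175]);print(o['force'],o['moment'],o['ee_pos'],(o['ee_pos']-H)@HZ)
E
```

```text
[-21.71395223   0.47357222  12.85882051] [0.43903201 2.1592648  0.64735995] [ 0.60154611 -0.20841637  0.20596122] 0.036778261213912034
```

View pics/c6.png

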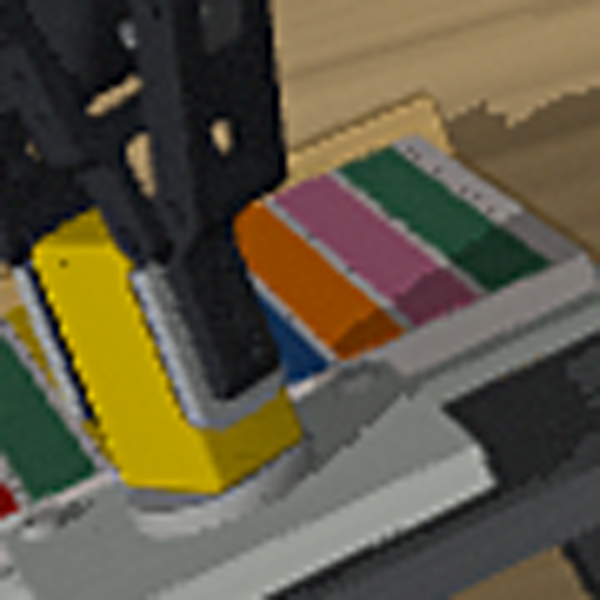

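The collar is home: it sits flush on the tab, and TCP height along the axis is 36.8 mm against about 37 mm expected. I'll relax the press and release.

Call:
step_arm --plan '[{"travel": [0, 0, -0.3], "turn": [0, 0, 0]}, {"travel": [0, 0, -0.3], "turn": [0, 0, 0]}]'

```text
time: 10.45
ee_pos: [0.6017, -0.2085, 0.2062]
eef_rot: [0.432, 0.849, 0.178, 0.246]
force: [-4.7, -0.9, 2.4]
opening: 0.0334
finger_force: 62.3
```

Call:
step_arm --plan '[{"travel": [0, 0, 0], "turn": [0, 0, 0]}, {"travel": [0, 0, 0], "turn": [0, 0, 0]}, {"travel": [0, 0, 0], "turn": [0, 0, 0]}, {"travel": [0, 0, 0], "turn": [0, 0, 0]}, {"travel": [0, 0, 0], "turn": [0, 0, 0]}, {"travel": [0, 0, 0], "turn": [0, 0, 0]}]' --gripper 1

```text
time: 11.2
ee_pos: [0.6016, -0.2081, 0.2052]
eef_rot: [0.433, 0.849, 0.178, 0.245]
force: [-0.6, -0.2, -0.4]
opening: 0.0853
finger_force: 0.0
```

Call:
step_arm --plan '[{"travel": [0, 0, -2], "turn": [0, 0, 0]}, {"travel": [0, 0, -5], "turn": [0, 0, 0]}, {"travel": [0, 0, -10], "turn": [0, 0, 0]}, {"travel": [0, 0, -15], "turn": [0, 0, 0]}, {"travel": [0, 0, -15], "turn": [0, 0, 0]}, {"travel": [0, 0, -15], "turn": [0, 0, 0]}]'

```text
time: 11.95
ee_pos: [0.5159, -0.2216, 0.3272]
eef_rot: [0.433, 0.849, 0.178, 0.245]
force: [-0.8, -0.0, -0.4]
opening: 0.0855
finger_force: 0.0
```

```bash
python3 - <<'E'
from h import *
S=cap('scene','pics/s6.png');T=cap('top','pics/t6.png')
a=cv2.imread('pics/s6.png')[265:355,145:205];b=cv2.imread('pics/t6.png')[140:230,425:485]
cv2.imwrite('pics/c7.png',np.hstack([cv2.resize(a,(400,600),interpolation=2),cv2.resize(b,(400,600),interpolation=2)]))
o=get_obs();print(o['force'],o['ee_pos'],o['time'])
E
```

```text
[0.39613696 0.08290135 0.3405518 ] [ 0.51598588 -0.22117391  0.32546067] 12.05
```

View pics/c7.png

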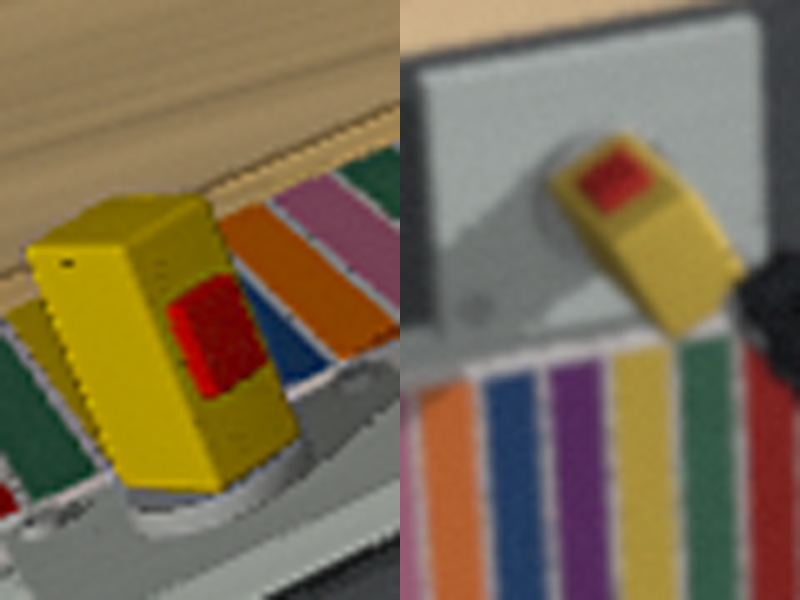

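The collar sits flush on the tab, the red button stands proud (about (220,335) in the crop), and the gripper is clear. I'll hand it in.

```bash
python3 -c "
from cell import hand_in;print(hand_in())"
```

```text
the job is handed in; nothing more can be done
None
```

I handed the job in: the yellow pin is through both holes with its collar flush on the tab, its button sprung out and the gripper clear; no verdict was returned.

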